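# Put away the casting gear on a dental laboratory bench

## Robot

A 6-joint arm with a two-finger parallel gripper is mounted at the origin on the work surface. World frame = base frame: x ahead of the robot, y to its left, z up, the work surface at z = 0. Lengths are in m, angles in rad, forces in N, time in s.
With the tool pointing down it reaches from about 0.2 to 0.875 m from the base axis. Payload 3.4 kg.
Tool frame: the origin (TCP) lies at the very end of the fingers, on their centre line; the grasp point (between the pads) lies 19 mm behind it; z points along the fingers, y is the line along which they close (so a half turn about z gives the same grasp; the last joint's range is limited). The gripper opens to 94 mm and grips with 3 to 60 N. Pads are 16 mm wide; open, the fingers measure 119 mm over their backs; the gripper's body (75 mm by 177 mm) begins 78 mm behind the grasp point.
Start: joints at [1.213, 0.276, 1.505, -0, 1.361, -0.121], TCP at [0.135, 0.559, 0.205] pointing down, gripper open.
Joint ranges: [-2.89, 2.89], [-0.75, 2.08], [0.22, 2.7], [-1.18, 4.32], [0.11, 2.71], [-2.7, 2.7]. Speed limits (rad/s): [2.57, 2.57, 3.14, 3.14, 3.14, 3.14].

## Interface

Orientations are given as a rotation vector (axis times angle).
In Python, from workcell import robot, optics gives the robot as it stands. The module is installed in compiled form; this text tells all that it offers. Calls block until the motion is done:
- robot.movep(position, orientation): joint-space move of the TCP to a pose.
- robot.move_l(position, rot=None, speed=0.15, until_force=None): straight line of the TCP; rot=None keeps the orientation; speed is the mean speed in m/s. With until_force (N) it stops when the force on the tool has changed by that much, and returns True; else False.
- robot.movej(angles): joint-space move.
- robot.gripper_to(opening, newtons=None): opening from 0.0 (shut) to 1.0 (fully open); newtons is the grip in N (None keeps the last); returns when the fingers have stopped.
- robot.sleep(seconds).
- robot.inverse_kinematics(position, orientation): joint angles nearest the present ones, or None.
- optics.get_image(name): name is "scene" or "top" or "wrist"; returns (picture, depth): 480x640x3 uint8, red, green, blue; 480x640 float32, m along the optical axis (not along the pixel's ray), 0 where there is no reading.
- optics.camera_params(name): a dict with "fx", "fy", "cx", "cy" (pixels), "rvec" (rotation vector, rad) and "tvec" (3), from world to camera coordinates, as OpenCV has them. Camera axes: x right, y down, z forward; pixel columns grow to the right and rows downward; lengths in m; the calibration is good to about 2 mm. A picture is of the moment at which its call begins: read the wrist's pose just before it. camera_params takes no time and is no camera call; for the wrist camera it gives the pose at the moment of the call.
A pose or a line that the arm cannot do raises robot.MotionError and nothing moves.
- robot.hand_in(): hands the job in; it is judged then, once.
Readings, each from a call of its own:
- robot.current_clock(): time.
- robot.current_q(): joint angles.
- robot.current_dq(): joint speeds.
- robot.current_joint_torque(): joint torques, N m.
- robot.current_position(): TCP position.
- robot.current_ee_rot(): TCP orientation.
- robot.current_contact_force(): force on the tool from outside, world axes, zero at the start.
- robot.current_wrist_torque(): the same for the moment, N m.
- robot.current_width(): opening from 0.0 (shut) to 1.0 (fully open).
- robot.current_gripper_force(): force on a finger pad.
Only numpy, scipy, OpenCV 4.12 (cv2) and the standard library are available. Lean on these libraries where they do the work, as an engineer would, in place of code of your own. Each camera call takes 0.05 s, during which the arm holds its last target. There are 200 camera calls.

## Task

Clear the mixed pieces off the dental lab bench into the trays where they belong: both stone casts into the grey case pan, teeth up and lowered in gently because stone chips; both loose casting rings into the steel ring tray, standing on end; and the loose crucible into the wooden crucible tray, upright. Everything must stand flat on its tray's floor, nothing on top of anything else, and the ring and the crucible already stored there must be left where they stand.

Things in the scene. Friction and masses are not known exactly. Their poses are not given: they have to be found in the camera images.
- upper_cast: Upper dental stone cast, cream, 170 g, teeth up: base 22 mm high, 62 mm wide (its y), x from -32 (pointed front) to +24 mm; teeth up to 37 mm above the underside, domed palate inside the arch. Base side faces at y = +-31 mm are upright and parallel from x = -12 to +18 mm: grip across these, below the teeth. Origin: on the underside, midway between them; z up; yaw within 0.4 rad.
- lower_cast: Lower dental stone cast, cream, 150 g, teeth up: base 22 mm high, 62 mm wide (its y), x from -31 (blunt front) to +24 mm; teeth up to 37 mm above the underside, flat floor inside the arch. Base side faces at y = +-31 mm are upright and parallel from x = -12 to +18 mm: grip across these, below the teeth. Origin: on the underside, midway between them; z up; yaw within 0.4 rad.
- large_ring: Large casting ring on the bench: plain steel tube standing on end, open above and below, 65 mm outside diameter, 55 mm high, wall 2.5 mm, about 180 g. Origin: centre of its lower end; z along its axis, up.
- small_ring: Small casting ring on the bench: plain steel tube standing on end, open above and below, 48 mm outside diameter, 50 mm high, wall 2.5 mm, about 120 g. Origin: centre of its lower end; z along its axis, up.
- crucible: Casting crucible on the bench: off-white clay cup standing upright, 52 mm across from 14 mm up to its rim, 36 mm high, foot 38 mm, about 90 g; a pouring spout 18 mm wide reaches 40 mm from the axis towards its -x, 22 to 34 mm above the foot. Grip the cup across its y. Origin: centre of the foot; z up; yaw within 0.6 rad.
- case_pan: Case pan, where stone casts belong: empty grey plastic pan, 140 x 215 mm outside (152 x 227 over the lip), 40 mm high, walls and floor 5 mm thick (inside 130 x 205 mm, floor 5 mm above the bench), white paper card on the side facing the robot. Fixed. Origin: centre of its underside; x across the short side, y along the long side, z up; yaw within 0.1 rad.
- ring_tray: Ring tray: low steel tray with perforated floor, 140 x 215 mm outside, 22 mm high, walls and floor 5 mm thick (inside 130 x 205 mm), a wire handle up to 33 mm high at each end. A small casting ring already stands in it at its -y end. Fixed. Origin: centre of its underside; x across the short side, y along the long side, z up; yaw within 0.1 rad.
- crucible_tray: Crucible tray: low light-wood tray, 140 x 190 mm outside, 26 mm high, walls and floor 5 mm thick (inside 130 x 180 mm). A crucible already stands in it at its -y end. Fixed. Origin: centre of its underside; x across the short side, y along the long side, z up; yaw within 0.1 rad.
- stored_ring: Casting ring already standing loose in the ring tray, 70 to 78 mm from its middle towards its -y end; leave it there. Same as the small ring: 48 mm outside, 50 mm high. Origin: centre of its lower end.
- stored_crucible: Crucible already standing loose in the crucible tray, 45 to 55 mm from its middle towards its -y end; leave it there. Same shape and size as the other crucible. Origin: centre of its foot.

How it is judged:
By the outcome, as a careful person would: the job done as asked, in the order asked, and still so for the second after the job is handed in, with the robot touching nothing.
It also fails if it takes over 122 s, if anything falls off the work surface, if the arm or the gripper's body presses on something with over 40 N, if the wrist force passes 120 N, or if a joint passes its speed limit or range.

## Working session

There is one attempt and no reset: what is moved stays moved. The work goes in short steps, each a Python script; the robot and the scene stay as the last script left them, time stands still between calls to the robot, and variables do not carry over. Pictures are saved under pics/ and viewed, at most 14 in all, crops included, and the job is handed in when it is done.

```bash
mkdir -p pics; python3 - <<'E'
from workcell import robot, optics
import cv2
for n in ("top","scene"):
    p,d=optics.get_image(n); cv2.imwrite(f"pics/{n}0.png",p[:,:,::-1])
    import numpy as np
    np.savez(f"{n}0.npz",p=p,d=d); print(n,optics.camera_params(n),(d==0).mean())
print(robot.current_ee_rot(),robot.current_clock())
E
```

```text
top {'fx': 434.5678288748954, 'fy': 434.5678288748954, 'cx': 311.79020845470825, 'cy': 237.9886246675868, 'rvec': array([ 2.14628381, -2.11054389,  0.15774112]), 'tvec': array([0.00462011, 0.5362725 , 0.82652962])} 0.003994140625
scene {'fx': 537.8588634645062, 'fy': 537.8588634645062, 'cx': 321.591155577399, 'cy': 234.70316190675993, 'rvec': array([ 1.68619889,  1.80715448, -0.77968874]), 'tvec': array([ 0.0282723 , -0.33114874,  1.56121735])} 0.00384765625
[-3.71015516e-01 -3.11921208e+00  2.47543012e-03] 0.1
```

View pics/top0.png

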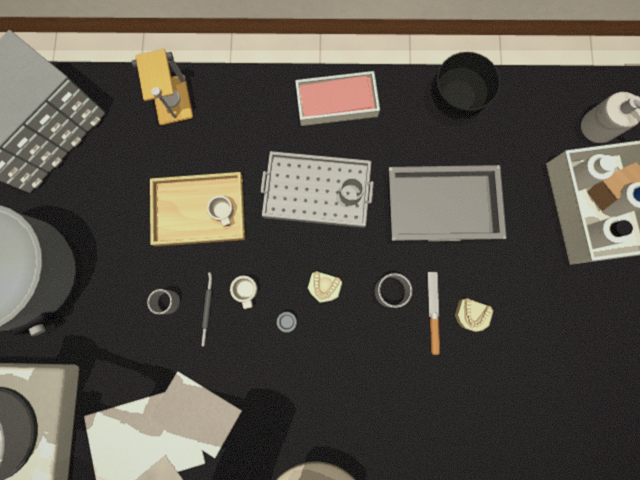

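View pics/scene0.png

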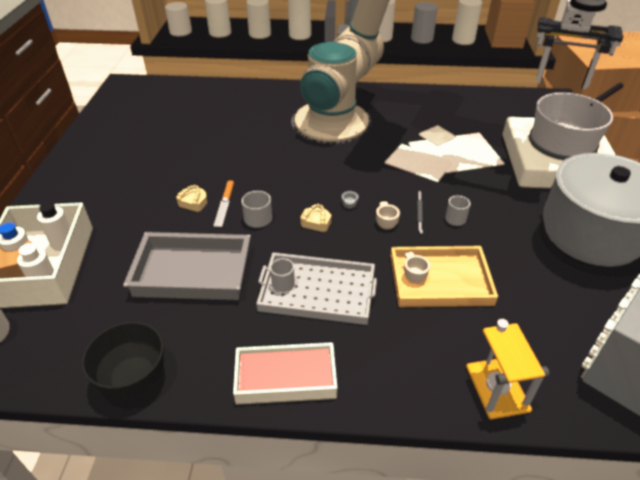

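```bash
cat > h.py <<'E'
import numpy as np, cv2
from workcell import robot, optics
def world(d,c):
    R=cv2.Rodrigues(c["rvec"])[0]; v,u=np.mgrid[:480,:640]
    P=np.stack([(u-c["cx"])/c["fx"]*d,(v-c["cy"])/c["fy"]*d,d],-1)
    W=(P-c["tvec"])@R; W[d==0]=np.nan
    return W
def down(yaw):
    "tool pointing down, closing axis (tool y) at world angle yaw+90deg, i.e. closing across body y"
    R=cv2.Rodrigues(np.array([0,0,float(yaw)]))[0]@np.diag([-1.,1,-1])
    return cv2.Rodrigues(R)[0].ravel()
E
python3 - <<'E'
from h import *
z=np.load("top0.npz");W=world(z["d"],optics.camera_params("top"))
H=W[...,2]
print("bench z",np.nanmedian(H[330:345,330:400]))
m=((H>0.008)).astype(np.uint8); m[:155]=0;m[345:]=0;m[:,:130]=0;m[:,530:]=0
n,l,s,c=cv2.connectedComponentsWithStats(m)
for i in range(1,n):
    if s[i,4]<60: continue
    q=W[l==i]; hi=q[:,2].max()
    r=cv2.minAreaRect(q[:,:2].astype(np.float32)*1000)
    print(s[i],"zmax %.3f"%hi,"mean",q[:,:2].mean(0).round(3),"rect",np.round(r[0],1),np.round(r[1],1),round(r[2],1))
p=z["p"][:,:,::-1]
a=cv2.resize(p[260:340,290:370],(400,400),interpolation=cv2.INTER_CUBIC);b=cv2.resize(p[275:355,435:515],(400,400),interpolation=cv2.INTER_CUBIC)
cv2.imwrite("pics/casts.png",np.hstack([a,b]))
E
```

```text
bench z 0.0001553118048174162
[ 261  155  112   72 1248] zmax 0.036 mean [0.645 0.003] rect [648.1   6.8] [230.8 142. ] 85.0
[ 389  165  117   75 2772] zmax 0.045 mean [ 0.625 -0.272] rect [ 616.5 -258.4] [153.2 229.4] 1.9
[ 150  172   94   73 1348] zmax 0.031 mean [0.603 0.264] rect [600.8 257.4] [141.5 192.4] 5.1
[339 176  25  29 354] zmax 0.059 mean [ 0.639 -0.065] rect [645.7 -66.8] [51.5 62.5] 87.5
[206 195  27  32 588] zmax 0.044 mean [0.598 0.206] rect [594.5 200.8] [64.1 49.1] 46.0
[308 271  33  31 724] zmax 0.038 mean [ 0.442 -0.012] rect [439.3 -10.9] [61.9 55.9] 75.3
[375 273  37  34 388] zmax 0.058 mean [ 0.437 -0.151] rect [ 435.8 -147.7] [63.7 64.1] 75.2
[230 275  27  34 401] zmax 0.040 mean [0.43 0.15] rect [429.6 150.9] [51.4 61.1] 74.1
[202 279  10  51 213] zmax 0.016 mean [0.397 0.226] rect [402.4 226.3] [ 11.6 101.2] 87.2
[147 289  31  25 416] zmax 0.052 mean [0.406 0.31 ] rect [406.6 309.6] [47.3 46.7] 74.4
[455 298  37  33 866] zmax 0.039 mean [ 0.391 -0.308] rect [ 389.5 -310.7] [64.  55.5] 70.5
[277 312  19  19 289] zmax 0.027 mean [0.371 0.063] rect [371.3  62.4] [35.3 36.1] 1.0
[429 312  10  33 237] zmax 0.016 mean [ 0.362 -0.234] rect [ 362.8 -234.2] [62.9 16.2] 1.4
```

View pics/casts.png

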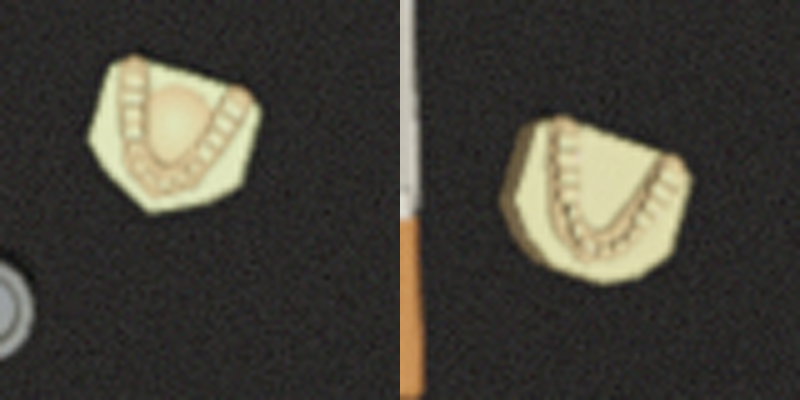

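The upper cast is on the left (domed palate, pixel ~(324,286)). The lower cast is on the right, at ~(474,315). Both have their fronts towards the robot and a yaw of about -0.26/-0.34. I'm moving now, upper cast first.

```bash
cat >> h.py <<'E'
def rot2(a): return np.array([[np.cos(a),-np.sin(a)],[np.sin(a),np.cos(a)]])
PAN=((.6165,-.2584),np.radians(1.9)); RT=((.6481,.0068),np.radians(-5)); CT=((.6008,.2574),np.radians(5.1))
def at(frame,x,y): return np.array(frame[0])+rot2(frame[1])@[x,y]
def over(xy,yaw,z=.16):
    p=[*xy,z]; robot.movep(p,down(yaw)); return p
def pick(xy,yaw,ztcp,op=1.0,N=20,zup=.16):
    over(xy,yaw,.12); robot.gripper_to(op)
    robot.move_l([*xy,ztcp+.02],speed=.15); robot.move_l([*xy,ztcp],speed=.05)
    robot.gripper_to(0,N); w=robot.current_width()*94
    robot.move_l([*xy,.04],speed=.06); robot.move_l([*xy,zup],speed=.2)
    print("grip mm",round(w,1),"after",round(robot.current_width()*94,1),"t",robot.current_clock())
def place(xy,yaw,zc,op,zup=.16,f=2.5):
    "zc: expected TCP height at touch-down"
    over(xy,yaw,zup); robot.move_l([*xy,zc+.012],speed=.15); robot.sleep(.2)
    hit=robot.move_l([*xy,zc-.003],speed=.015,until_force=f)
    print("hit",hit,"z err mm",round((robot.current_position()[2]-zc)*1e3,2),"F",np.round(robot.current_contact_force(),1))
    robot.sleep(.2); robot.gripper_to(op); robot.sleep(.2)
    p=robot.current_position(); robot.move_l([p[0],p[1],zc+.04],speed=.08); robot.move_l([p[0],p[1],zup],speed=.2)
    print("t",robot.current_clock())
def look(name):
    c=optics.camera_params("wrist"); p,d=optics.get_image("wrist"); cv2.imwrite(f"pics/{name}.png",p[:,:,::-1]); np.savez(name+".npz",p=p,d=d,**c); return p,d,c
E
python3 - <<'E'
from h import *
yaw=-.257; o=np.array([.4432,-.0119]); g=o+rot2(yaw)@[.003,0]
over(g,yaw,.2); p,d,c=look("w_upper"); W=world(d,c); 
m=(W[...,2]>.010)&(W[...,2]<.06)&(np.linalg.norm(W[...,:2]-o,axis=-1)<.05)
r=cv2.minAreaRect(W[m][:,:2].astype(np.float32)*1000); print(r,robot.current_q().round(2),robot.current_clock())
E
```

```text
((442.0972595214844, -9.582637786865234), (61.82784652709961, 56.49156951904297), 75.0475845336914) [-0.18  0.08  1.77  0.    1.29 -1.5 ] 2.4667
```

View pics/w_upper.png

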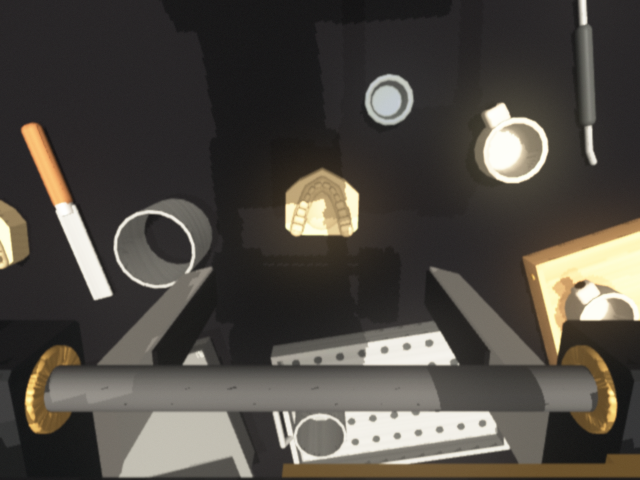

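The wrist view shows the upper cast square between the fingers, centred at ~(322,205), so the yaw is right.

```bash
python3 - <<'E'
from h import *
yaw=-.26; g=np.array([.4408,-.0103])+rot2(yaw)@[.007,0]
pick(g,yaw,.004)
place(at(PAN,.007,.048),PAN[1],.0095,.77)
yaw=-.34; o=np.array([.3905,-.310])+rot2(yaw)@[.0035,0]; g=o+rot2(yaw)@[.003,0]
over(g,yaw,.2); p,d,c=look("w_lower"); W=world(d,c)
m=(W[...,2]>.010)&(W[...,2]<.06)&(np.linalg.norm(W[...,:2]-o,axis=-1)<.05)
print(cv2.minAreaRect(W[m][:,:2].astype(np.float32)*1000),g)
p,d=optics.get_image("scene"); cv2.imwrite("pics/s1.png",p[:,:,::-1])
E
```

```text
grip mm 61.6 after 62.2 t 6.5417
hit True z err mm -0.38 F [-0.3 -0.2  4.6]
t 11.8
((392.2753601074219, -309.63336181640625), (62.104034423828125, 55.196685791015625), 71.10187530517578) [ 0.39662791 -0.31216767]
```

View pics/s1.png

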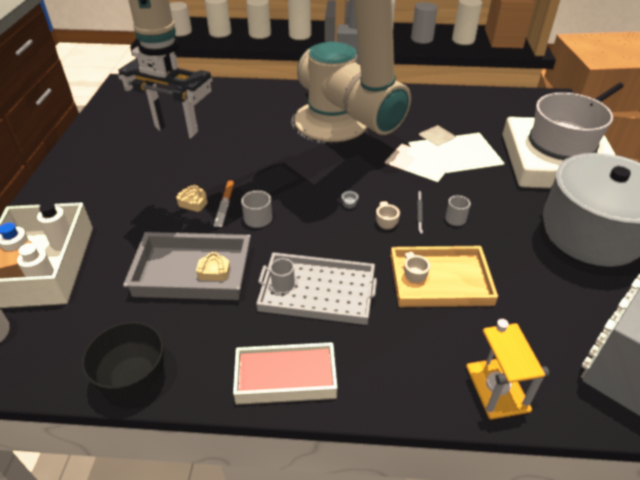

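The scene picture shows the upper cast standing teeth up in the pan at (213,266). The lower cast comes next.

```bash
python3 - <<'E'
from h import *
yaw=-.335; g=np.array([.3912,-.3098])+rot2(yaw)@[.0065,0]
pick(g,yaw,.004)
place(at(PAN,.007,-.048),PAN[1],.0095,.77)
o=np.array([.4365,-.147])
for s in (1,-1):
    q=robot.inverse_kinematics([*o,.2],down(s*np.pi/2)); print(s,None if q is None else q.round(2))
s=1 if robot.inverse_kinematics([*o,.2],down(np.pi/2)) is not None and abs(robot.inverse_kinematics([*o,.2],down(np.pi/2))[5])<1 else -1
over(o,s*np.pi/2,.2); p,d,c=look("w_large"); W=world(d,c)
m=(W[...,2]>.045)&(W[...,2]<.065)&(np.linalg.norm(W[...,:2]-o,axis=-1)<.05)
print(s,cv2.minEnclosingCircle(W[m][:,:2].astype(np.float32)*1000),cv2.minAreaRect(W[m][:,:2].astype(np.float32)*1000))
for n,o in(("small",np.array([.4066,.3096])),("large",np.array([.4358,-.1477])),("stored",np.array([.643,-.066]))):
    z=np.load("top0.npz");W=world(z["d"],optics.camera_params("top"))
    m=(W[...,2]>.042)&(W[...,2]<.065)&(np.linalg.norm(W[...,:2]-o,axis=-1)<.045)
    print(n,cv2.minAreaRect(W[m][:,:2].astype(np.float32)*1000))
E
```

```text
grip mm 61.7 after 61.9 t 17.2917
hit True z err mm -0.36 F [0.1 0.2 4.8]
t 22.425
1 [-0.48  0.11  1.74 -0.    1.3   2.67]
-1 [-0.48  0.11  1.74 -0.    1.3  -0.48]
-1 ((438.60308837890625, -147.4479217529297), 32.543479919433594) ((438.7255554199219, -147.56028747558594), (64.75595092773438, 63.68325424194336), 88.95317840576172)
small ((406.5718994140625, 309.75048828125), (46.49054718017578, 46.70598220825195), 71.87781524658203)
large ((435.9126892089844, -147.7599639892578), (63.685855865478516, 63.8813591003418), 74.15067291259766)
stored ((638.1426391601562, -64.6575927734375), (46.50882339477539, 46.83266067504883), 89.8145523071289)
```

View pics/w_large.png

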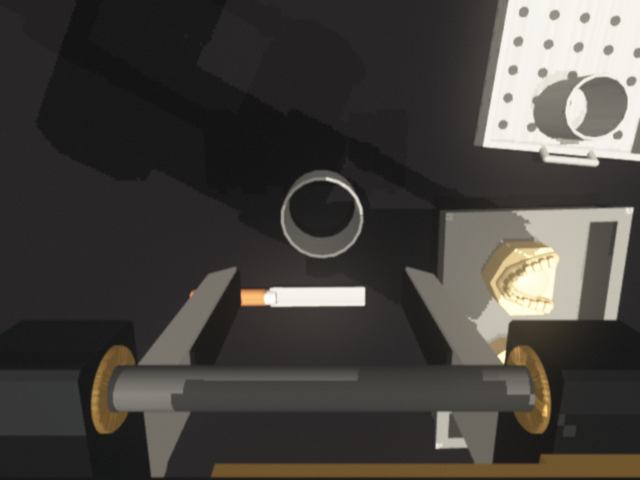

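The large ring is centred at (322,214) between the fingers, and the lower cast is in the pan. I'll place the ring, then go above the small one.

```bash
python3 - <<'E'
from h import *
pick(np.array([.4375,-.1475]),-np.pi/2,.012)
place(at(RT,0,.001),RT[1]-np.pi/2,.017,.85)
o=np.array([.4075,.3098])
over(o,-np.pi/2,.2); p,d,c=look("w_small"); W=world(d,c)
m=(W[...,2]>.040)&(W[...,2]<.06)&(np.linalg.norm(W[...,:2]-o,axis=-1)<.045)
print(robot.current_q().round(2),cv2.minAreaRect(W[m][:,:2].astype(np.float32)*1000))
p,d=optics.get_image("top"); cv2.imwrite("pics/t2.png",cv2.resize(p[140:340,130:530,::-1],(800,400)))
E
```

```text
grip mm 66.4 after 66.2 t 28.1333
hit True z err mm 0.16 F [ 0.4 -0.8  5.4]
t 33.3083
[ 0.51  0.19  1.64 -0.    1.31  0.51] ((408.8336181640625, 311.33856201171875), (46.88747024536133, 47.30879592895508), 0.6968759298324585)
```

View pics/t2.png

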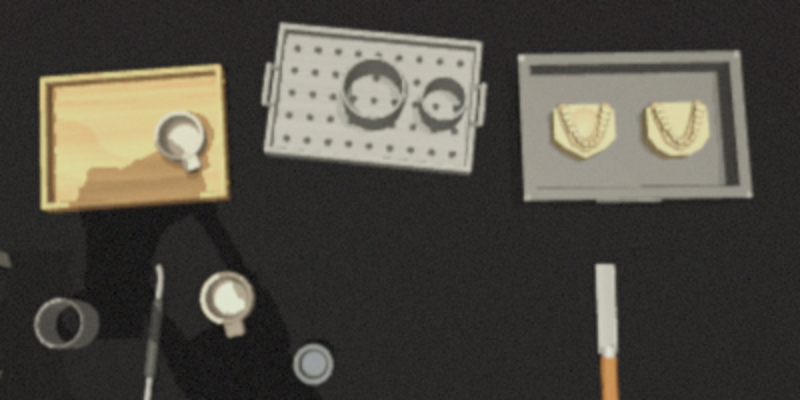

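The large ring stands in its tray at (373,93), clear of the stored ring at (441,103). Both casts are fine. Next is the small ring, followed by a close look at the crucible.

```bash
python3 - <<'E'
from h import *
pick(np.array([.408,.3105]),-np.pi/2,.012)
place(at(RT,0,.066),RT[1]-np.pi/2,.017,.70)
o=np.array([.432,.151])
over(o,.2,.2); p,d,c=look("w_cruc"); W=world(d,c)
m=(W[...,2]>.028)&(W[...,2]<.05)&(np.linalg.norm(W[...,:2]-o,axis=-1)<.055)
q=W[m][:,:2]
# cup rim: robust circle of r=26 mm
from scipy.optimize import least_squares
hull=cv2.convexHull(q.astype(np.float32))[:,0]
f=least_squares(lambda a:np.linalg.norm(hull-a,axis=1)-.026,o,loss="cauchy",f_scale=.001).x
r=q-f; sp=r[np.linalg.norm(r,axis=1)>.030]; a=sp.mean(0); yaw=np.arctan2(-a[1],-a[0])
print("cup",f,"spout n",len(sp),np.linalg.norm(sp,axis=1).max(),"yaw",yaw,robot.current_q().round(2))
E
```

```text
grip mm 48.3 after 48.8 t 39.1417
hit True z err mm 0.03 F [-0.1  0.4  4.1]
t 44.6417
cup [0.43711283 0.15113327] spout n 257 0.039566620433647996 yaw 0.2758297873330967 [ 0.18  0.1   1.75 -0.    1.29 -1.59]
```

View pics/w_cruc.png

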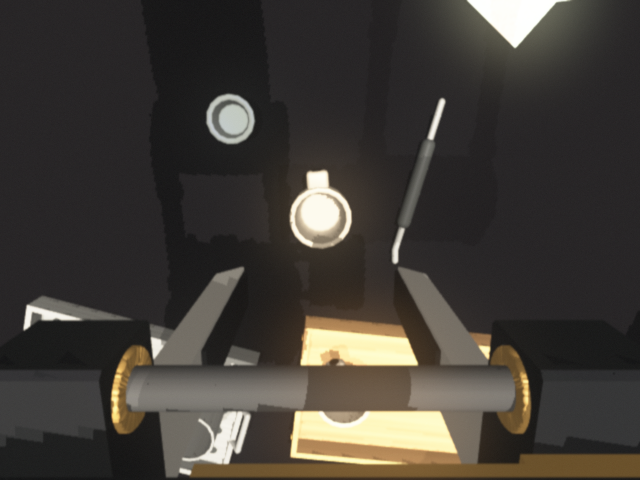

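The cup is at (321,216) with its spout towards (317,178), giving a yaw of about 0.27.

```bash
python3 - <<'E'
from h import *
pick(np.array([.4365,.151]),.27,.007,N=15)
place(at(CT,.005,.038),CT[1],.012,.67)
robot.movep([.35,.0,.3],down(0))
p,d=optics.get_image("top"); cv2.imwrite("pics/t3.png",cv2.resize(p[140:340,130:530,::-1],(800,400)))
W=world(d,optics.camera_params("top"))
m=((W[...,2]>.028)).astype(np.uint8); m[:155]=0;m[240:]=0;m[:,:130]=0;m[:,530:]=0
n,l,s,c=cv2.connectedComponentsWithStats(m)
for i in range(1,n):
    if s[i,4]<60: continue
    q=W[l==i]; r=cv2.minAreaRect(q[:,:2].astype(np.float32)*1000)
    print("z95 %.3f"%np.percentile(q[:,2],95),np.round(r[0],1),np.round(r[1],1))
p,d=optics.get_image("scene"); cv2.imwrite("pics/s3.png",cv2.resize(p[210:330,110:510,::-1],(800,240)))
E
```

```text
grip mm 52.0 after 52.0 t 50.7167
hit True z err mm 0.08 F [-0.6  0.3  4.6]
t 55.7667
z95 0.042 [ 616.7 -258.1] [153.1 228.7]
z95 0.056 [651.8  72.4] [46.9 46.9]
z95 0.061 [646.1   7.9] [64.2 62.6]
z95 0.056 [638.  -64.9] [47.  46.7]
z95 0.034 [ 637.6 -104. ] [ 8.6 45.7]
z95 0.041 [ 617.3 -212.5] [54.9 54.9]
z95 0.041 [ 616.5 -307.8] [54.6 57.7]
z95 0.042 [595.5 290.5] [62.  50.3]
z95 0.042 [591.9 204.2] [63.  50.2]
```

View pics/t3.png

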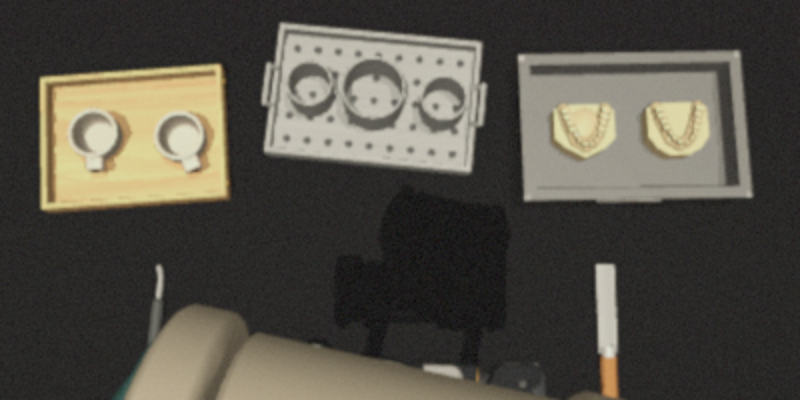

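View pics/s3.png

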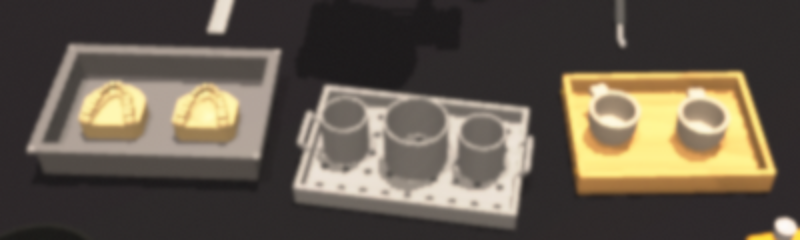

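Both views show everything standing flat in its tray. The casts are at (583,128) and (678,127), the rings at (311,88), (374,93) and (441,103), and the crucibles at (96,135) and (182,137). The stored pieces have not moved.

```bash
python3 -c "
from workcell import robot
print(robot.hand_in())"
```

```text
the job is handed in; nothing more can be done
None
```

The job is handed in at about 56 s of the 122 s allowed: both casts, both loose rings and the crucible stand flat in their trays, and the stored ring and crucible were left where they stood.

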